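# Change the batch in the X-ray cabinet: unload, load keyed find dishes, start

## Task

The last exposure is done: draw the sled out of the X-ray cabinet and stand the white dishes that are on it side by side in the white tray. Set every coloured dish on the table into the sled's seat of its own colour, turned so that its flat side meets the seat's flat and it drops right down. Then roll the sled gently back in until its shield plate closes the mouth and press the green start button, leaving the dark bottle, the jar and the brush where they are.

Things in the scene. Friction and masses are not known exactly. Their poses are not given: they have to be found in the camera images.
- xray: Fixed white X-ray cabinet (380 x 340 x 435 mm) at the robot's right with a roller in-feed 760 mm long across the robot's front, all one piece. Origin: on the table under the in-feed's centre line; y along the in-feed, the cabinet towards -y; x away from the robot; z up. Tall body from y = -310 mm on.
- feed (a point): Middle of the in-feed's centre line at roller-top height, 47.5 mm above the table (cabinet frame 0, 0). Free-turning steel rollers, 60 mm apart, lie between two aluminium side rails: inner faces 47 mm and outer faces 57 mm from the centre line, tops 58 mm above the table. An end stop closes the open end at y = +282 mm. Axes as the cabinet's.
- mouth (a point): Middle of the bay's mouth at roller-top height, at y = -150 mm in the cabinet's frame: opening 104 mm wide, up to 120 mm above the table, in a low white tunnel nose (x +-100 mm, y -150 to -310 mm, 135 mm high, yellow edge) in front of the tall body. Axes as the cabinet's.
- sled: Loose aluminium sled, about 0.75 kg, on the rollers between the rails (2 mm play each side): floor 90 x 316 x 8 mm, four D-shaped seats in a row. Origin: middle of the underside; axes as the cabinet's. Rolls along y (drag about 1 N), stays where left; starts up to 60 mm short of home. Cabinet-frame y: home -308 mm (plate on the nose), seats clear of the mouth above +10, end stop +124.
- plate (a point): Middle of the inner face of the grey shield plate at the sled's +y end (sled frame y = +158 mm, 48 mm above the underside): 116 mm wide, 8 mm thick, from 14 to 83 mm above the sled's underside. It meets the nose and closes the mouth when the sled is fully home. Axes as the sled's.
- bar (a point): Middle of the sled's handle bar: dark round bar 10 mm thick, 80 mm long across the in-feed (along sled x), 45 mm out from the plate's outer (+y) face, 55 mm above the sled's underside (103 mm above the table). Push on it towards -y, or pinch it from above to pull. Axes as the sled's.
- seat_red (a point): Red seat on the sled: this point is the middle of its floor, on the sled's centre line, 8 mm above the sled's underside, -111 mm along sled y; axes as the sled's. A 40 mm disc of that colour marks it. Round D-shaped rim 9 mm high, 4 mm thick, 63 mm inside, cut off by a flat 21 mm from the centre on the +y side.
- seat_blue (a point): Blue seat on the sled: this point is the middle of its floor, on the sled's centre line, 8 mm above the sled's underside, -37 mm along sled y; axes as the sled's. A 40 mm disc of that colour marks it. Round D-shaped rim 9 mm high, 4 mm thick, 63 mm inside, cut off by a flat 21 mm from the centre on the +y side.
- seat_yellow (a point): Yellow seat on the sled: this point is the middle of its floor, on the sled's centre line, 8 mm above the sled's underside, 37 mm along sled y; axes as the sled's. A 40 mm disc of that colour marks it. Round D-shaped rim 9 mm high, 4 mm thick, 63 mm inside, cut off by a flat 21 mm from the centre on the +y side.
- seat_green (a point): Green seat on the sled: this point is the middle of its floor, on the sled's centre line, 8 mm above the sled's underside, 111 mm along sled y; axes as the sled's. A 40 mm disc of that colour marks it. Round D-shaped rim 9 mm high, 4 mm thick, 63 mm inside, cut off by a flat 21 mm from the centre on the +y side.
- dish_red: Red dish with a rusty nail fixed on a white pad (may be absent), 0.11 kg. Solid puck 30 mm high (find to 39), 60 mm across, round but for a key flat facing its +y, 20 mm from its axis; two finger flats 15 mm wide facing +-x, 58 mm apart; bottom edge bevelled 2.5 mm. Drops into its seat (1.3 mm play) only with its axes along the sled's. Origin: middle of the underside. Starts yawed up to 75 deg.
- dish_blue: Blue dish with a rusty ring fixed on a white pad (may be absent), 0.11 kg. Solid puck 30 mm high (find to 39), 60 mm across, round but for a key flat facing its +y, 20 mm from its axis; two finger flats 15 mm wide facing +-x, 58 mm apart; bottom edge bevelled 2.5 mm. Drops into its seat (1.3 mm play) only with its axes along the sled's. Origin: middle of the underside. Starts yawed up to 75 deg.
- dish_yellow: Yellow dish with a rusty hoop fixed on a white pad (may be absent), 0.11 kg. Solid puck 30 mm high (find to 39), 60 mm across, round but for a key flat facing its +y, 20 mm from its axis; two finger flats 15 mm wide facing +-x, 58 mm apart; bottom edge bevelled 2.5 mm. Drops into its seat (1.3 mm play) only with its axes along the sled's. Origin: middle of the underside. Starts yawed up to 75 deg.
- dish_green: Green dish with a rusty blade fixed on a white pad (may be absent), 0.11 kg. Solid puck 30 mm high (find to 39), 60 mm across, round but for a key flat facing its +y, 20 mm from its axis; two finger flats 15 mm wide facing +-x, 58 mm apart; bottom edge bevelled 2.5 mm. Drops into its seat (1.3 mm play) only with its axes along the sled's. Origin: middle of the underside. Starts yawed up to 75 deg.
- dish_white1: White dish with an exposed find on a grey pad (may be absent), of the same shape, size and mass as the coloured dishes (see dish_red). If present it starts seated in the red seat of the sled, axes as the sled's. Origin: middle of the underside.
- dish_white2: White dish with an exposed find on a grey pad (may be absent), of the same shape, size and mass as the coloured dishes (see dish_red). If present it starts seated in the blue seat of the sled, axes as the sled's. Origin: middle of the underside.
- dish_white3: White dish with an exposed find on a grey pad (may be absent), of the same shape, size and mass as the coloured dishes (see dish_red). If present it starts seated in the yellow seat of the sled, axes as the sled's. Origin: middle of the underside.
- dish_white4: White dish with an exposed find on a grey pad (may be absent), of the same shape, size and mass as the coloured dishes (see dish_red). If present it starts seated in the green seat of the sled, axes as the sled's. Origin: middle of the underside.
- start (a joint): Green start button on the grey control panel on top of the nose: 0 released, 0.006 m fully pressed (about 5 N), springs back.
- start_top (a point): Middle of the top of the start button's green cap (28 mm across), about 157 mm above the table; it is pressed straight down.
- bottle_dark: Bystander: dark brown bottle with a green cap, 68 x 170 mm. Origin: middle of the underside.
- jar: Bystander: glass jar, 68 x 85 mm. Origin: middle of the underside.
- brush: Bystander: flat brush, 140 mm long, lying along its x beside the dishes. Origin: middle of the underside.
- basin: White tray for exposed dishes, loose, 0.7 kg, 220 (its x) x 150 x 18 mm high, walls and floor 4 mm thick, on the table at the robot's left. Origin: middle of the underside. Two dishes stand in it side by side along x.

How it is judged:
By the outcome, as a careful person would: the job done as asked, in the order asked, and still so for the second after the job is handed in, with the robot touching nothing.
Of dish_red, dish_blue, dish_yellow, dish_green only 2 to 4 are there at a start; the rules pass over those that are not, and their reading is None.
Of dish_white1, dish_white2, dish_white3, dish_white4 only 1 to 2 are there at a start; the rules pass over those that are not, and their reading is None.
At some moment in a run one of dish_red, dish_blue, dish_yellow, dish_green may be knocked a few centimetres aside while the robot is not near it.
Once in a run the grip may slacken for a moment while it holds something.
It also fails if it takes over 210 s, if anything falls off the work surface, if the arm or the gripper's body presses on something with over 40 N, if the wrist force passes 120 N, or if a joint passes its speed limit or range.

## Robot

A 6-joint arm with a two-finger parallel gripper is mounted at the origin on the work surface. World frame = base frame: x ahead of the robot, y to its left, z up, the work surface at z = 0. Lengths are in m, angles in rad, forces in N, time in s.
With the tool pointing down it reaches from about 0.275 to 0.75 m from the base axis. Payload 10.2 kg.
Tool frame: the origin (TCP) lies on the centre line of the jaws, within the pads' length; the fingertips stand manip.tip_extent ahead of it and the grasp point (between the pads) lies 3 mm ahead of it (manip.tip_extent is the distance from the TCP to the fingertips, in m); z points along the fingers, y is the line along which they close (so a half turn about z gives the same grasp; the last joint's range is limited). The gripper opens to 85 mm and grips with 20 to 120 N. Pads are 22 mm wide; open, the fingers measure 114 mm over their backs; the gripper's body (76 mm by 85 mm) begins 54 mm behind the grasp point. The pads swing forward as they close: fully open they stand 13 mm farther back than shut.
Start: joints at [-1.364, 0.313, 1.498, -0, 1.331, -0.223], TCP at [0.219, -0.477, 0.253] pointing down, gripper open.
Joint ranges: [-2.94, 2.94], [-0.97, 2.17], [0.19, 2.56], [-1.23, 4.37], [0.02, 3.11], [-2.88, 2.88]. Speed limits (rad/s): [2.39, 2.39, 3.01, 3.14, 3.14, 3.14].

## Interface

Orientations are given as a rotation vector (axis times angle).
In Python, from station import observe, vision, order, finder, manip gives the robot as it stands.
- The arm moves only by the shell command python3 -m inch 'ROWS' [OPENING]. ROWS is a JSON object of lists of equal length, an entry for each row: "dp": the shift along the tool's x, y, z in mm, a list of three; "turn": the turn about the tool's z in rad. A call has 1 to 12 rows; each row is the pose to reach, as a shift and turn from the pose commanded when the call began, along the tool's axes at that moment; what a row does not reach only later rows make up. A row lasts 1/8 s, in which the tool goes at most 62.5 mm and 10.7 degrees, less where a joint would pass 70% of its speed; a pose out of reach is approached as far as the arm can. A call with a gripper value outside its range is refused whole. OPENING is the closure, from -1 (fully open) to 1 (shut), set as the call begins (- or left out, the last holds). The fingers move at their own pace and stop on an object; the grip force is fixed at half the most. Time passes only in rows, so rows that repeat a pose let the fingers close. It gives the time, the measured TCP pose, the force, the opening and the grip force at its end, in the units of the state.
- observe(): the state, without advancing time (a new reading comes with each control period).
- vision.grab_frame(name): name is "side" or "top" or "wrist"; returns a dict with "image" (400x640x3 uint8, blue, green, red), "vfov" (degrees; the focal length in pixels is half the picture's height over the tangent of half this angle, whatever the lens; pixels are square), "cx", "cy" (the principal point, pixels), "dist" ([k1, k2, p1, p2, k3] as OpenCV has them; the pictures are not rectified), "origin" and "orientation" of the camera in the world; the wrist camera has in their place "mount" (4x4, takes a point from camera to tool coordinates, whose origin is the TCP and whose axes are the flange's). Camera axes: x right, y up, looking along -z (the intrinsics and any distortion apply to the point x, -y, -z); pixel columns grow to the right and rows downward; lengths in m; the calibration is good to about 2 mm. A picture is of the moment at which its call begins: read the wrist's pose just before it. There is no depth.
- order.sign_off(): hands the job in; it is judged then, once.
Trained networks look in a picture, given as the dict that the camera call returned (one of the last four; its "shot" number tells which), for a name from the list of things; names that differ only in an ending like _2 or _b are one class to them, and where a whole thing is asked for, a point or a joint stands for the part that bears it (a point fixed in the world has none). Each returns a list of dicts, best first, with "p" (0 to 1); they miss things now and then, are a little off and sometimes report something else, mostly with a low value. They report only what shows in the picture. A call takes as long as a camera call.
- finder.search_frame(name, picture): "extent" ([centre column, centre row, width, height] in pixels, round what is visible of it).
- finder.mark_of(name, picture): "at" ([column, row] in pixels: a listed point, or the origin of a listed thing).
The state is a dict: "clock": time; "q": joint angles; "qvel": joint speeds; "joint_torque": joint torques, N m; "tcp_pos": TCP position; "ee_rot": TCP orientation; "wrist_force": force on the tool from outside, world axes, zero at the start; "moment": the same for the moment, N m; "finger_gap": finger opening in m; "grip_force": force on a finger pad.
Only numpy, scipy, OpenCV 4.12 (cv2) and the standard library are available. Lean on these libraries where they do the work, as an engineer would, in place of code of your own. Each camera call takes 0.05 s, during which the arm holds its last target. There are 200 camera calls.

## Working session

There is one attempt and no reset: what is moved stays moved. The work goes in short steps, Python scripts to look and compute and a shell command to move; the robot and the scene stay as the last step left them, time stands still between calls to the robot, and variables do not carry over. Pictures are saved under pics/ and viewed, at most 16 in all, crops included, and the job is handed in when it is done.

```bash
ls; mkdir -p pics; cat > h.py <<'E'
import numpy as np, cv2
from scipy.spatial.transform import Rotation as R
from station import observe, vision, order, finder, manip
def cam(name):
    s=observe(); f=vision.grab_frame(name)
    h=f["image"].shape[0]; fl=h/2/np.tan(np.radians(f["vfov"])/2)
    f["K"]=np.array([[fl,0,f["cx"]],[0,fl,f["cy"]],[0,0,1]])
    if "mount" in f:
        M=np.array(f["mount"]); T=np.eye(4); T[:3,:3]=R.from_rotvec(s["ee_rot"]).as_matrix(); T[:3,3]=s["tcp_pos"]
        W=T@M; f["o"],f["Rm"]=W[:3,3],W[:3,:3]
    else:
        o=np.array(f["orientation"]); f["Rm"]=o if o.shape==(3,3) else R.from_rotvec(o).as_matrix(); f["o"]=np.array(f["origin"])
    return f
def ray(f,px):
    u=cv2.undistortPoints(np.array([[px]],float),f["K"],np.array(f["dist"],float))[0,0]
    return f["Rm"]@np.array([u[0],-u[1],-1.])
def at_z(f,px,z):
    d=ray(f,px); return f["o"]+d*(z-f["o"][2])/d[2]
def proj(f,p):
    c=f["Rm"].T@(np.array(p)-f["o"]); c=np.array([c[0],-c[1],-c[2]])
    return cv2.projectPoints(c.reshape(1,1,3),np.zeros(3),np.zeros(3),f["K"],np.array(f["dist"],float))[0][0,0]
def st():
    s=observe(); print("t",round(s["clock"],2),"tcp",np.round(s["tcp_pos"],4),"R\n",np.round(R.from_rotvec(s["ee_rot"]).as_matrix(),3),"F",np.round(s["wrist_force"],1),"gap",s["finger_gap"],"grip",s["grip_force"],"q",np.round(s["q"],2)); return s
E
python3 - <<'E'
from h import *
st(); print(manip.tip_extent)
names="sled plate bar seat_red seat_blue seat_yellow seat_green dish_red dish_blue dish_yellow dish_green dish_white1 start_top mouth feed bottle_dark jar brush basin xray".split()
zs=dict(plate=.0955,bar=.103,start_top=.157,mouth=.0475,feed=.0475,sled=.0475,seat_red=.0555,seat_blue=.0555,seat_yellow=.0555,seat_green=.0555,dish_white1=.0555)
for c in("top","side"):
    f=cam(c); cv2.imwrite(f"pics/{c}0.png",f["image"]); print(c,f["o"],f["vfov"])
    for n in names:
        for m in finder.mark_of(n,f)[:2]:
            if m["p"]>.3: print(n,round(m["p"],2),np.round(m["at"],1),np.round(at_z(f,m["at"],zs.get(n,0)),4))
E
```

```text
pics
t 0.0 tcp [ 0.2187 -0.477   0.2527] R
 [[ 0.909  0.417 -0.   ]
 [ 0.417 -0.909  0.001]
 [ 0.    -0.001 -1.   ]] F [-0.6  0.8 -0.2] gap 0.0857346939927312 grip 0.0 q [-1.36  0.31  1.5  -0.    1.33 -0.22]
0.022
top [0.41419193 0.01748493 1.68665472] 42.47521285318367
plate 0.63 [362.1 188.7] [ 0.6261 -0.1503  0.0955]
bar 0.97 [342.4 186.4] [ 0.6322 -0.0882  0.103 ]
seat_green 0.87 [375.1 189.4] [ 0.6292 -0.1964  0.0555]
dish_blue 0.61 [288.5 255.8] [0.4178 0.0823 0.    ]
dish_yellow 0.5 [245.9 245.9] [0.4498 0.2219 0.    ]
dish_green 0.7 [321.7 256.1] [ 0.4168 -0.026   0.    ]
start_top 0.64 [385.5 185. ] [ 0.6293 -0.2148  0.157 ]
feed 0.63 [320.  190.9] [ 0.6252 -0.0198  0.0475]
bottle_dark 0.88 [263.8 151.8] [0.7627 0.1665 0.    ]
jar 0.58 [311.6 153.7] [0.7564 0.0069 0.    ]
jar 0.51 [321.1 189.9] [ 0.6346 -0.0245  0.    ]
brush 0.66 [392.2 265.7] [ 0.3847 -0.257   0.    ]
basin 0.59 [188.1 246.6] [0.4467 0.4128 0.    ]
xray 0.86 [321.4 190.9] [ 0.6313 -0.0255  0.    ]
side [0.22796956 0.7129318  1.07205202] 46.658554224239246
plate 0.92 [325.7 164.4] [ 0.6357 -0.1495  0.0955]

[... 348 characters left out ...]
.4122 0.0904 0.    ]
dish_yellow 0.84 [329.7 310.1] [0.4414 0.2203 0.    ]
dish_yellow 0.7 [377.4 237.6] [ 0.4183 -0.0411  0.    ]
dish_green 0.78 [375.1 240.3] [ 0.4206 -0.0295  0.    ]
dish_white1 0.37 [335.1 163.7] [ 0.628  -0.2005  0.0555]
start_top 0.64 [335.6 163.2] [ 0.5876 -0.1116  0.157 ]
start_top 0.5 [338.2 133.9] [ 0.6322 -0.2234  0.157 ]
mouth 0.84 [332.9 170.6] [ 0.6245 -0.1781  0.0475]
feed 0.8 [306.6 204.5] [ 0.634  -0.0238  0.0475]
bottle_dark 0.59 [233.9 249.6] [0.7574 0.176  0.    ]
jar 0.6 [260.6 209.5] [0.7656 0.0206 0.    ]
brush 0.85 [418.5 189.9] [ 0.3727 -0.2647  0.    ]
basin 0.62 [286.4 375.2] [0.459  0.4119 0.    ]
xray 0.62 [308.1 217.8] [ 0.6256 -0.0154  0.    ]
```

```bash
python3 -c "
import cv2
a=cv2.imread('pics/top0.png')[110:330,150:450];cv2.imwrite('pics/top0c.png',cv2.resize(a,(795,583),interpolation=cv2.INTER_CUBIC))
"
```

```text
(no output)
```

View pics/top0c.png

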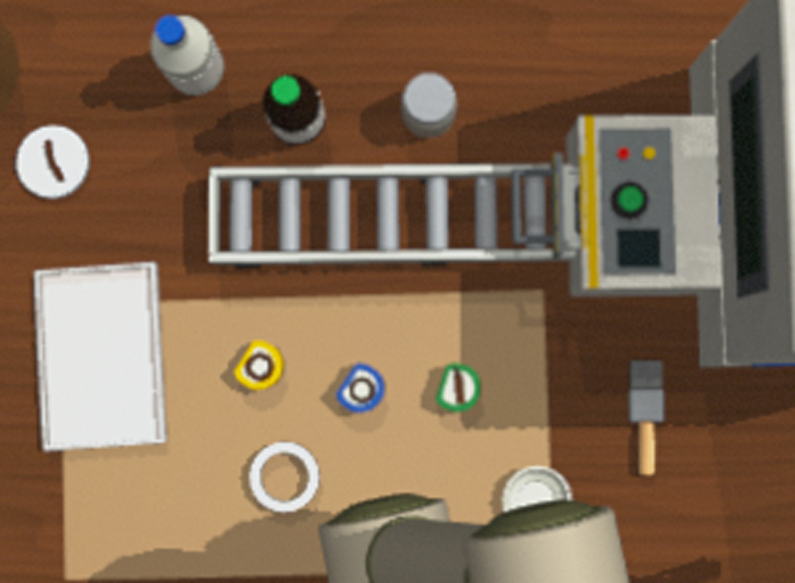

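View pics/side0.png

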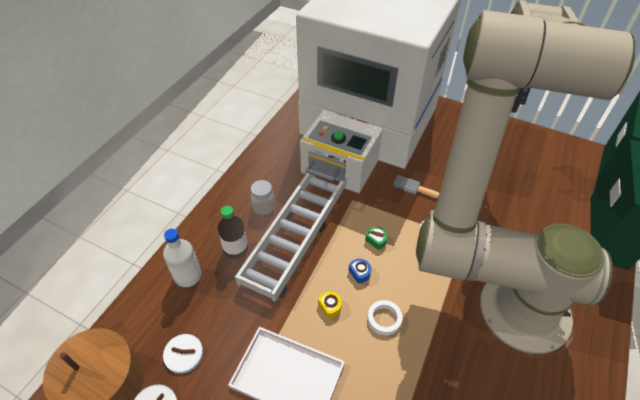

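The views show yellow, blue and green dishes on the mat (top crop (260,365), (360,388), (458,388)); no red one is visible. The sled is nearly home, with its bar at crop (520,205). The in-feed runs along world y.

```bash
cat >> h.py <<'E'
def plan(*wps):
    "waypoints (x,y,z,yaw deg of tool x in world) -> dp mm, turn from the present pose; assumes tool down"
    s=observe(); Rm=R.from_rotvec(s["ee_rot"]).as_matrix(); p=np.array(s["tcp_pos"]); y0=np.arctan2(Rm[1,0],Rm[0,0]); pl=p; t0=0
    for w in wps:
        d=Rm.T@(np.array(w[:3])-p)*1000; a=-(np.radians(w[3])-y0); a=(a+np.pi)%(2*np.pi)-np.pi
        L=np.linalg.norm(np.array(w[:3])-pl)*1000
        print("dp",np.round(d,1).tolist(),"turn",round(a,3),"rows>=",int(np.ceil(max(L/62.5,abs(a-t0)/.186)))); pl=np.array(w[:3]); t0=a
E
python3 - <<'E'
from h import *
print(np.round(vision.grab_frame("wrist")["mount"],3), vision.grab_frame("wrist")["vfov"])
plan((.35,-.10,.30,0),(.55,-.06,.30,0))
E
```

```text
[[ 0.001  0.962  0.272  0.068]
 [ 1.    -0.001 -0.001  0.001]
 [-0.001  0.272 -0.962 -0.121]
 [ 0.     0.     0.     1.   ]] 71.38153476234785
dp [276.5, -288.2, -46.7] turn 0.43 rows>= 7
dp [475.0, -241.3, -46.7] turn 0.43 rows>= 4
```

```bash
python3 -m inch '{"dp":[[60,-62,-12],[110,-115,-24],[155,-165,-36],[200,-215,-47],[240,-250,-47],[276,-288,-47],[330,-275,-47],[380,-262,-47],[430,-250,-47],[475,-241,-47],[475,-241,-47],[475,-241,-47]],"turn":[0.1,0.2,0.3,0.4,0.43,0.43,0.43,0.43,0.43,0.43,0.43,0.43]}' -1
python3 - <<'E'
from h import *
st()
f=cam("wrist"); cv2.imwrite("pics/w1.png",f["image"])
zs=dict(plate=.0955,bar=.103,start_top=.157,mouth=.0475,feed=.0475)
for n in zs:
    for m in finder.mark_of(n,f)[:2]:
        print(n,round(m["p"],2),np.round(m["at"],1),np.round(at_z(f,m["at"],zs[n]),4))
f=cam("top"); cv2.imwrite("pics/top1.png",f["image"])
for n in ("dish_red","dish_green","dish_blue","dish_yellow"):
    for m in finder.mark_of(n,f)[:2]:
        print(n,round(m["p"],2),np.round(m["at"],1),np.round(at_z(f,m["at"],0),4))
E
```

```text
clock: 3.7
tcp_pos: [0.5497, -0.0603, 0.3002]
ee_rot: [-3.142, 0.0, 0.001]
wrist_force: [-0.7, 0.7, 0.8]
finger_gap: 0.0854
grip_force: 0.0
t 3.7 tcp [ 0.5497 -0.0603  0.3002] R
 [[ 1.    -0.    -0.001]
 [-0.    -1.     0.   ]
 [-0.001 -0.    -1.   ]] F [-0.7  0.7  0.8] gap 0.08537596532788592 grip 0.0 q [-0.32  0.35  1.33 -0.    1.47  1.25]
plate 0.96 [397.8 107.8] [ 0.6306 -0.1489  0.0955]
plate 0.46 [352.8 107. ] [ 0.631  -0.0981  0.0955]
bar 0.94 [353.4 105.5] [ 0.6323 -0.0978  0.103 ]
bar 0.51 [ 43.1 222.1] [0.4942 0.2963 0.103 ]
start_top 0.67 [499.9 110.3] [ 0.6275 -0.2287  0.157 ]
feed 0.67 [288.6 108.6] [ 0.6309 -0.0209  0.0475]
feed 0.28 [150.1 229.6] [0.4625 0.1888 0.0475]
dish_green 0.26 [378.5 187.5] [ 0.6429 -0.2151  0.    ]
dish_blue 0.78 [286.2 258.1] [0.4103 0.0898 0.    ]
dish_yellow 0.78 [246.6 247.9] [0.4433 0.2195 0.    ]
```

View pics/w1.png

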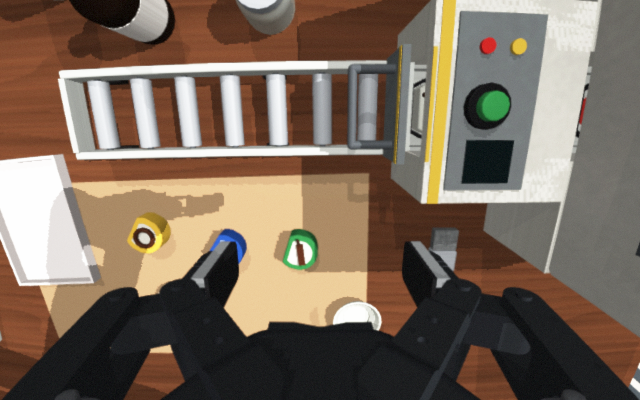

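The wrist view shows the bar at (353,106), the start button at (493,106), the shield plate at (400,105) and the open dishes. The network agrees with this on the bar.

```bash
python3 -m inch '{"dp":[[41,19,50],[81,38,100],[81,38,145],[81,38,180],[81,38,195],[81,38,195],[81,38,195]],"turn":[0,0,0,0,0,0,0]}' 0.3 && python3 -m inch '{"dp":[[0,0,0],[0,0,0],[0,0,0],[0,0,0],[0,0,0],[0,0,0]],"turn":[0,0,0,0,0,0]}' 1
```

```text
clock: 5.12
tcp_pos: [0.6315, -0.0984, 0.1063]
ee_rot: [3.141, -0.0, 0.002]
wrist_force: [0.4, -0.8, 0.4]
finger_gap: 0.0298
grip_force: 0.0
clock: 5.88
tcp_pos: [0.6314, -0.0984, 0.106]
ee_rot: [3.141, -0.0, 0.002]
wrist_force: [-1.0, -0.8, 6.8]
finger_gap: 0.0079
grip_force: 58.8
```

```bash
python3 -m inch '{"dp":[[0,-8,0],[0,-23,0],[0,-40,0],[0,-58,0],[0,-76,0],[0,-94,0],[0,-112,0],[0,-130,0],[0,-148,0],[0,-163,0],[0,-171,0],[0,-175,0]],"turn":[0,0,0,0,0,0,0,0,0,0,0,0]}' && python3 -m inch '{"dp":[[0,-8,0],[0,-23,0],[0,-40,0],[0,-58,0],[0,-76,0],[0,-94,0],[0,-112,0],[0,-130,0],[0,-148,0],[0,-157,0],[0,-163,0],[0,-165,0]],"turn":[0,0,0,0,0,0,0,0,0,0,0,0]}' 
```

```text
clock: 7.38
tcp_pos: [0.6304, 0.0778, 0.1057]
ee_rot: [3.141, 0.001, -0.003]
wrist_force: [-5.9, -1.6, 8.7]
finger_gap: 0.0081
grip_force: 59.1
clock: 8.88
tcp_pos: [0.6301, 0.2422, 0.1057]
ee_rot: [3.14, 0.001, -0.004]
wrist_force: [-7.7, -5.7, 9.1]
finger_gap: 0.0079
grip_force: 59.3
```

```bash
python3 -m inch '{"dp":[[0,0,0],[0,0,0],[0,0,0],[0,0,-30],[0,0,-70],[0,0,-120],[0,0,-180],[-40,60,-210],[-80,120,-230],[-120,170,-230],[-120,190,-230],[-120,190,-230]],"turn":[0,0,0,0,0,0,0,0,0,0,0,0]}' 0.3
python3 -m inch '{"dp":[[0,0,0],[0,0,0],[0,0,0]],"turn":[0,0,0]}' -1
python3 - <<'E'
from h import *
f=cam("wrist"); cv2.imwrite("pics/w2.png",f["image"])
zs=dict(plate=.0955,bar=.103,start_top=.157,mouth=.0475,feed=.0475,seat_red=.0555,seat_blue=.0555,seat_yellow=.0555,seat_green=.0555,sled=.0475,dish_white1=.0555,dish_red=0,dish_green=0,dish_blue=0,dish_yellow=0,basin=0)
for n in zs:
    for m in finder.mark_of(n,f)[:2]:
        print(n,round(m["p"],2),np.round(m["at"],1),np.round(at_z(f,m["at"],zs[n]),4))
E
```

```text
clock: 10.38
tcp_pos: [0.5105, 0.0497, 0.336]
ee_rot: [3.141, -0.006, 0.002]
wrist_force: [0.3, -0.4, 0.1]
finger_gap: 0.0298
grip_force: 0.0
clock: 10.75
tcp_pos: [0.5114, 0.0524, 0.335]
ee_rot: [-3.141, -0.001, 0.001]
wrist_force: [-0.1, -0.3, 0.8]
finger_gap: 0.0818
grip_force: 0.0
plate 0.89 [208.8  77.7] [0.629  0.1872 0.0955]
bar 0.85 [165.7  76.9] [0.6299 0.2371 0.103 ]
bar 0.44 [113.  192.9] [0.4854 0.331  0.103 ]
start_top 0.85 [582.3  73.2] [ 0.631  -0.2237  0.157 ]
mouth 0.91 [476.5  86.8] [ 0.6257 -0.1682  0.0475]
mouth 0.73 [297.5 216. ] [0.4337 0.0861 0.0475]
seat_red 0.87 [417.9  86.2] [ 0.6239 -0.0819  0.0555]
seat_blue 0.81 [365.7  85. ] [ 0.6246 -0.0104  0.0555]
seat_yellow 0.74 [417.3  82.3] [ 0.629  -0.0806  0.0555]
seat_yellow 0.66 [311.6  80.9] [0.6295 0.0629 0.0555]
seat_green 0.65 [222.5 200.8] [0.4605 0.1985 0.0555]
sled 0.98 [336.4  83.5] [0.6272 0.0289 0.0475]
sled 0.17 [491.9 236.3] [ 0.3988 -0.2283  0.0475]
dish_white1 0.57 [253.4  80.2] [0.6306 0.1416 0.0555]
dish_green 0.95 [367.1 214.2] [ 0.4203 -0.0308  0.    ]
dish_blue 0.65 [296.8 215.7] [0.4173 0.0913 0.    ]
dish_yellow 0.75 [222.2 200.7] [0.4442 0.2193 0.    ]
dish_yellow 0.23 [366.8 217.5] [ 0.4142 -0.0305  0.    ]
basin 0.68 [111.  197.1] [0.4502 0.4177 0.    ]
```

View pics/w2.png

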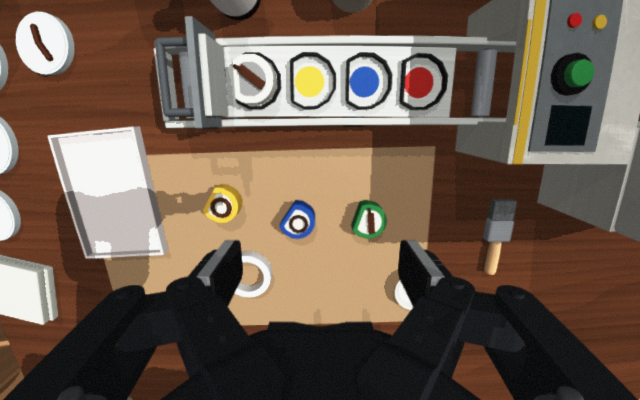

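The wrist view shows one white dish with its exposed find in the green seat (253,80). The other three seats are empty and there is no red dish. The sled is centred near world y 0.029.

```bash
python3 - <<'E'
from h import *
plan((.629,.14,.2,90))
E
```

```text
dp [117.8, -88.3, 135.3] turn -1.571 rows>= 9
```

```bash
python3 -m inch '{"dp":[[20,-15,0],[40,-30,20],[60,-45,40],[80,-60,60],[100,-75,80],[118,-88,100],[118,-88,120],[118,-88,135],[118,-88,135],[118,-88,135],[118,-88,135],[118,-88,135]],"turn":[-0.17,-0.34,-0.51,-0.68,-0.85,-1.02,-1.19,-1.36,-1.53,-1.571,-1.571,-1.571]}' -1
python3 - <<'E'
from h import *
st()
f=cam("wrist"); cv2.imwrite("pics/w3.png",f["image"])
zs=dict(plate=.0955,bar=.103,seat_red=.0555,seat_blue=.0555,seat_yellow=.0555,seat_green=.0555,sled=.0475,dish_white1=.0555)
for n in zs:
    for m in finder.mark_of(n,f)[:2]:
        print(n,round(m["p"],2),np.round(m["at"],1),np.round(at_z(f,m["at"],zs[n]),4))
E
```

```text
clock: 13.1
tcp_pos: [0.6292, 0.1397, 0.2003]
ee_rot: [-2.222, -2.22, 0.0]
wrist_force: [-0.5, -0.4, -0.7]
finger_gap: 0.0856
grip_force: 0.0
t 13.1 tcp [0.6292 0.1397 0.2003] R
 [[ 0.001  1.    -0.   ]
 [ 1.    -0.001  0.   ]
 [ 0.    -0.    -1.   ]] F [-0.5 -0.4 -0.7] gap 0.08560611511712499 grip 0.0 q [0.04 0.62 1.17 0.   1.35 0.04]
plate 0.93 [320.2 146.6] [0.629  0.186  0.0955]
bar 0.74 [430.7 154.2] [0.7162 0.1811 0.103 ]
seat_blue 0.9 [322.3 317.4] [ 0.6316 -0.0105  0.0555]
seat_yellow 0.61 [318.4 258.8] [0.6272 0.0644 0.0555]
seat_green 0.62 [322.  284.5] [0.6311 0.033  0.0555]
sled 0.2 [167.1 302.9] [0.449  0.0008 0.0475]
dish_white1 0.64 [323.7 187.9] [0.6325 0.1419 0.0555]
dish_white1 0.22 [431.1 154.6] [0.7356 0.175  0.0555]
```

View pics/w3.png

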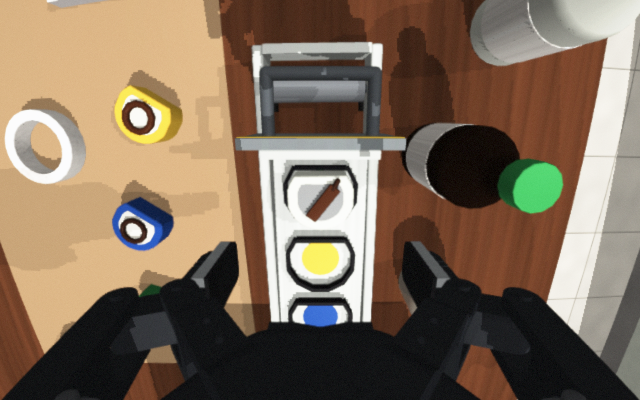

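The sled is straight below the tool: white dish at (322,190), yellow seat at (320,260), blue seat at (320,317). I'll refine the position with colour centroids.

```bash
cat >> h.py <<'E'
HUE=dict(red=(172,8),yellow=(22,34),blue=(100,125),green=(45,85))
def blobs(f,col,smin=110,vmin=50,amin=80):
    h=cv2.cvtColor(f["image"],cv2.COLOR_BGR2HSV); a,b=HUE[col]
    H=h[...,0]; m=((H>=a)&(H<=b)) if a<b else ((H>=a)|(H<=b)); m=(m&(h[...,1]>smin)&(h[...,2]>vmin)).astype(np.uint8)
    n,l,s,c=cv2.connectedComponentsWithStats(m); return [(s[i,4],c[i],l==i) for i in range(1,n) if s[i,4]>amin]
E
python3 - <<'E'
from h import *
f=cam("wrist")
for col in("yellow","blue"):
    for a,c,_ in blobs(f,col): print(col,a,np.round(c,1),np.round(at_z(f,c,.0555),4))
plan((.63,.139,.0875,90))
E
```

```text
yellow 1209 [143.7 115.9] [0.4631 0.2116 0.0555]
yellow 301 [316.5 136.5] [0.6255 0.1915 0.0555]
yellow 945 [319.9 257.3] [0.6289 0.0662 0.0555]
blue 1369 [144.6 221.4] [0.4463 0.1059 0.0555]
blue 658 [319.8 315.5] [ 0.6289 -0.0079  0.0555]
dp [-0.7, 0.8, 112.8] turn -0.0 rows>= 2
```

```bash
python3 -m inch '{"dp":[[0,0,40],[0,0,75],[0,0,100],[0,0,113],[0,0,113]],"turn":[0,0,0,0,0]}' -1 && python3 -m inch '{"dp":[[0,0,0],[0,0,0],[0,0,0],[0,0,0],[0,0,0]],"turn":[0,0,0,0,0]}' 1
python3 -m inch '{"dp":[[0,0,-10],[0,0,-30],[0,0,-60],[0,0,-90],[0,0,-113],[0,0,-113]],"turn":[0,0,0,0,0,0]}'
```

```text
clock: 14.22
tcp_pos: [0.6291, 0.1397, 0.087]
ee_rot: [-2.221, -2.221, 0.001]
wrist_force: [-0.9, -0.2, 0.7]
finger_gap: 0.0851
grip_force: 0.0
clock: 14.85
tcp_pos: [0.6299, 0.1398, 0.089]
ee_rot: [2.22, 2.22, 0.003]
wrist_force: [0.4, 0.1, 5.9]
finger_gap: 0.0564
grip_force: 64.4
clock: 15.6
tcp_pos: [0.6297, 0.1398, 0.2023]
ee_rot: [2.22, 2.22, 0.004]
wrist_force: [0.4, -0.2, -1.9]
finger_gap: 0.0564
grip_force: 63.9
```

```bash
python3 - <<'E'
from h import *
f=cam("wrist"); cv2.imwrite("pics/w4.png",f["image"])
for n in ("basin","dish_white1","seat_green"):
    for m in finder.mark_of(n,f)[:2]:
        print(n,round(m["p"],2),np.round(m["at"],1),np.round(at_z(f,m["at"],0),4))
f=cam("top")
for m in finder.mark_of("basin",f)[:1]: print(m, at_z(f,m["at"],0))
# basin outline
for p in [(35,270),(157,263),(164,442),(44,450)]:
    q=(150+p[0]*300/795,110+p[1]*220/583); print(np.round(at_z(f,q,.018),4))
plan((.45,.415,.2,90))
E
```

```text
dish_white1 0.9 [319.5 234.2] [0.6296 0.0679 0.    ]
seat_green 0.63 [322.1 189.8] [0.6327 0.1255 0.    ]
seat_green 0.23 [320.5 231.5] [0.6309 0.0716 0.    ]
{'at': [188.7, 247.1], 'p': 0.58} [0.44502525 0.41079175 0.        ]
[0.5594 0.4942 0.018 ]
[0.5684 0.3414 0.018 ]
[0.3493 0.3291 0.018 ]
[0.3382 0.4775 0.018 ]
dp [275.3, -178.9, -0.5] turn -0.0 rows>= 6
```

View pics/w4.png

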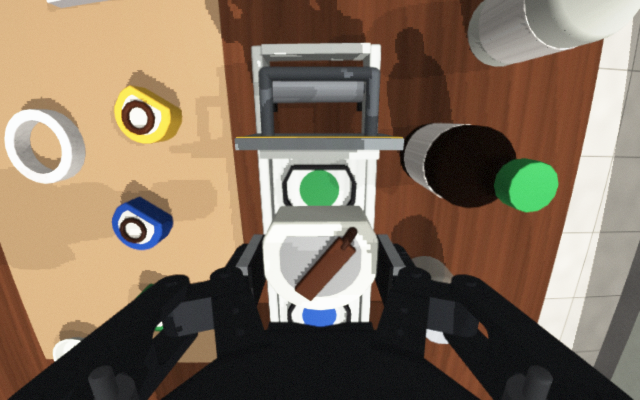

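The white dish (knife find) is held between the pads at (320,265), and the green seat beneath it is now empty. Next it goes into the tray.

```bash
python3 -m inch '{"dp":[[22,-18,0],[67,-54,0],[110,-88,0],[155,-124,0],[200,-160,0],[240,-192,0],[268,-214,0],[268,-216,0],[268,-216,0],[268,-216,0]],"turn":[0,0,0,0,0,0,0,0,0,0]}'
python3 - <<'E'
from h import *
st();f=cam("side")
for n in("basin","dish_white1"):
    for m in finder.mark_of(n,f)[:2]: print(n,m,np.round(at_z(f,m["at"],0),4))
plan((.414,.4085,.0385,90))
E
```

```text
clock: 17.15
tcp_pos: [0.4139, 0.4069, 0.2002]
ee_rot: [2.223, 2.22, -0.0]
wrist_force: [-0.8, 0.8, -1.4]
finger_gap: 0.0565
grip_force: 64.0
t 17.15 tcp [0.4139 0.4069 0.2002] R
 [[ 0.001  1.    -0.   ]
 [ 1.    -0.001 -0.   ]
 [-0.    -0.    -1.   ]] F [-0.8  0.8 -1.4] gap 0.05647559994614673 grip 64.00281624868512 q [ 0.58  0.48  1.4  -0.    1.26  0.58]
basin {'at': [286.0, 374.4], 'p': 0.58} [0.4607 0.4108 0.    ]
dish_white1 {'at': [307.2, 352.9], 'p': 0.84} [0.4407 0.3438 0.    ]
dish_white1 {'at': [318.2, 189.7], 'p': 0.67} [ 0.6483 -0.1261  0.    ]
dp [1.3, 0.3, 161.8] turn -0.001 rows>= 3
```

```bash
python3 -m inch '{"dp":[[0,0,45],[0,0,90],[0,0,125],[0,0,148],[0,0,158],[0,0,161],[0,0,161]],"turn":[0,0,0,0,0,0,0]}' && python3 -m inch '{"dp":[[0,0,0],[0,0,0],[0,0,0],[0,0,0],[0,0,-20],[0,0,-70],[0,0,-125],[0,0,-180],[0,0,-210],[0,0,-220],[0,0,-220]],"turn":[0,0,0,0,0,0,0,0,0,0,0]}' -0.65
python3 - <<'E'
from h import *
f=cam("wrist"); cv2.imwrite("pics/w5.png",f["image"])
for n,z in dict(basin=0,dish_white1=.004,dish_yellow=0,dish_blue=0,dish_green=0,dish_red=0).items():
    for m in finder.mark_of(n,f)[:2]:
        print(n,round(m["p"],2),np.round(m["at"],1),np.round(at_z(f,m["at"],z),4))
plan((.43,.09,.26,90))
E
```

```text
clock: 18.18
tcp_pos: [0.4136, 0.4079, 0.0401]
ee_rot: [2.221, 2.221, 0.002]
wrist_force: [0.5, 0.1, -1.2]
finger_gap: 0.0561
grip_force: 64.0
clock: 19.55
tcp_pos: [0.4131, 0.4077, 0.2586]
ee_rot: [-2.221, -2.221, 0.001]
wrist_force: [-0.4, -0.7, -0.0]
finger_gap: 0.0705
grip_force: 0.0
basin 0.77 [350.4 168.3] [0.4545 0.4095 0.    ]
dish_white1 0.84 [322.6 168.1] [0.4162 0.4104 0.004 ]
dish_yellow 0.97 [339.  293.5] [0.443  0.2096 0.    ]
dish_red 0.57 [527.  310.4] [0.7596 0.1716 0.    ]
dp [-317.7, 16.9, -1.2] turn -0.0 rows>= 6
```

View pics/w5.png

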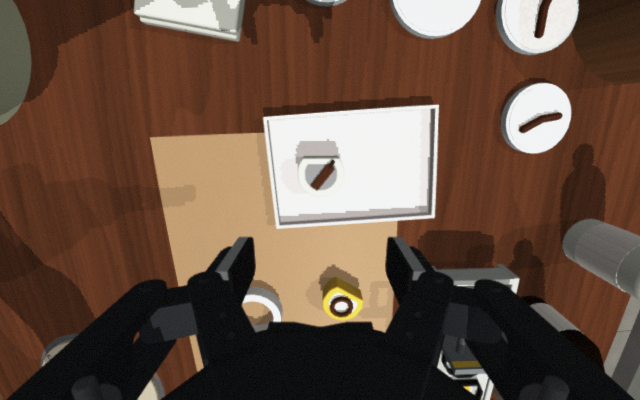

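The white dish stands in the tray at (321,175) with the find up; the other white plates are fixed decor. Next I look at the coloured dishes.

```bash
python3 -m inch '{"dp":[[-40,-4,0],[-90,-10,0],[-140,-18,0],[-190,-27,0],[-240,-37,0],[-280,-47,10],[-318,-58,30],[-318,-63,50],[-318,-63,70],[-318,-63,78],[-318,-63,78],[-318,-63,78]],"turn":[0.17,0.34,0.51,0.68,0.85,1.02,1.19,1.36,1.53,1.571,1.571,1.571]}' -1
cat >> h.py <<'E'
from scipy.optimize import minimize
def outline():
    t=np.linspace(0,2*np.pi,180,endpoint=False); p=.03*np.c_[np.cos(t),np.sin(t)]
    p[:,1]=np.minimum(p[:,1],.02); p[:,0]=np.clip(p[:,0],-.029,.029); return p
OUT=outline()
def fit(f,mask,z0,x,y):
    "fit dish pose (x,y,yaw) to the mask's silhouette; z0 height of its underside"
    S=8; ys,xs=np.nonzero(mask); x0,y0=xs.min()-20,ys.min()-20; w,h=xs.max()+20-x0,ys.max()+20-y0
    hull=cv2.convexHull(np.c_[xs,ys].astype(np.int32)); H=np.zeros((h*S,w*S),np.uint8)
    big=cv2.resize(mask[y0:y0+h,x0:x0+w].astype(np.float32),(w*S,h*S),interpolation=cv2.INTER_LINEAR)>.5
    yy,xx=np.nonzero(big); cv2.fillConvexPoly(H,cv2.convexHull(np.c_[xx,yy].astype(np.int32)),1)
    def sil(q):
        c,s=np.cos(q[2]),np.sin(q[2]); P=OUT@np.array([[c,s],[-s,c]])+q[:2]
        pts=np.array([proj(f,(a,b,z0+z)) for a,b in P[::2] for z in (.0025,.03)])
        M=np.zeros_like(H); cv2.fillConvexPoly(M,cv2.convexHull((((pts-[x0,y0])+.5)*S).astype(np.int32)),1); return M
    def cost(q):
        M=sil(q); return 1-(M&H).sum()/(M|H).sum()
    best=min((minimize(cost,[x,y,np.radians(a)],method="Nelder-Mead",options=dict(initial_simplex=np.array([[x,y,np.radians(a)],[x+.004,y,np.radians(a)],[x,y+.004,np.radians(a)],[x,y,np.radians(a)+.2]]),maxiter=70)) for a in (-75,-35,0,35,75)),key=lambda r:r.fun)
    return best.x[:2],np.degrees(best.x[2]),best.fun
E
python3 - <<'E'
from h import *
st();f=cam("wrist"); cv2.imwrite("pics/w6.png",f["image"])
for c in("yellow","blue","green","red"):
    for a,m,M in blobs(f,c):
        if a>500:
            p=at_z(f,m,.015); print(c,a,np.round(m),np.round(p,3)); 
            if a<6000: print(fit(f,M,0,p[0],p[1]))
E
```

```text
clock: 21.4
tcp_pos: [0.3504, 0.0897, 0.1817]
ee_rot: [3.142, 0.001, 0.001]
wrist_force: [0.1, -0.5, 0.2]
finger_gap: 0.0853
grip_force: 0.0
t 21.4 tcp [0.3504 0.0897 0.1817] R
 [[ 1.     0.001  0.001]
 [ 0.001 -1.    -0.   ]
 [ 0.001  0.    -1.   ]] F [ 0.1 -0.5  0.2] gap 0.08525827841664288 grip 0.0 q [-0.08  0.03  2.04 -0.    1.07  1.49]
yellow 1465 [192.  91.] [0.446 0.215 0.015]
(array([0.44564222, 0.21451957]), np.float64(-31.832906180380878), np.float64(0.11802825830993569))
blue 1282 [322. 121.] [0.417 0.087 0.015]
(array([0.41793328, 0.09045234]), np.float64(-34.810802146629285), np.float64(0.026114436880069647))
green 1279 [442. 120.] [ 0.418 -0.035  0.015]
(array([ 0.41837006, -0.02758436]), np.float64(-18.197109290424883), np.float64(0.13126768739568972))
```

View pics/w6.png

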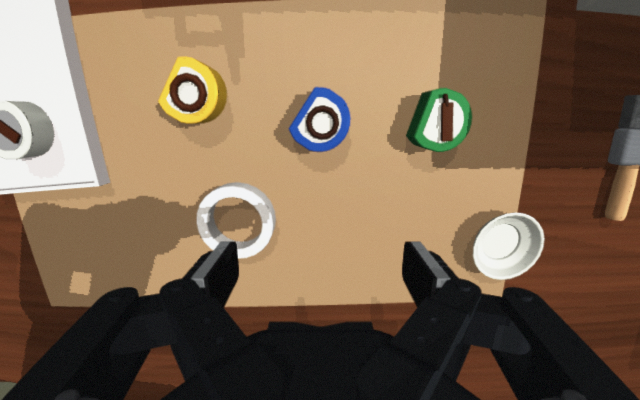

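Three dishes are in view: yellow (192,91), blue (322,121), green (441,120). No red dish; the white ring and cup are decor. The blue fit is good, so I go over blue and refit close up.

```bash
python3 - <<'E'
from h import *
plan((.418,.0905,.16,55.2))
E
```

```text
dp [67.6, -0.7, 21.8] turn -0.963 rows>= 6
```

```bash
python3 -m inch '{"dp":[[20,0,0],[40,0,10],[60,0,20],[68,-1,22],[68,-1,22],[68,-1,22],[68,-1,22],[68,-1,22]],"turn":[-0.17,-0.34,-0.51,-0.68,-0.85,-0.963,-0.963,-0.963]}' -1
cat >> h.py <<'E'
def look(col,z0=0,name=None,**k):
    f=cam("wrist")
    for a,m,M in blobs(f,col,**k):
        if a>1000:
            p=at_z(f,m,z0+.015); q,th,c=fit(f,M,z0,p[0],p[1]); print(col,a,np.round(m),"pose",np.round(q,4),round(th,1),"cost",round(c,3))
            if name:
                s,co=np.sin(np.radians(th)),np.cos(np.radians(th)); P=OUT@np.array([[co,s],[-s,co]])+q; im=f["image"].copy()
                for z in(.0025,.03): cv2.polylines(im,[np.array([proj(f,(x,y,z0+z)) for x,y in P]).astype(np.int32)],True,(255,0,255) if z>.01 else (0,255,255))
                cv2.imwrite(name,im)
E
python3 - <<'E'
from h import *
st(); look("blue",0,"pics/w7.png")
E
```

```text
clock: 22.45
tcp_pos: [0.4183, 0.0907, 0.1595]
ee_rot: [2.786, 1.452, 0.001]
wrist_force: [-0.2, -0.6, 0.8]
finger_gap: 0.0854
grip_force: 0.0
t 22.45 tcp [0.4183 0.0907 0.1595] R
 [[ 0.573  0.82   0.   ]
 [ 0.82  -0.573 -0.   ]
 [ 0.     0.    -1.   ]] F [-0.2 -0.6  0.8] gap 0.08537352502876802 grip 0.0 q [-0.06  0.21  1.9  -0.    1.03  0.55]
blue 1458 [590. 157.] pose [ 0.6763 -0.0442] -37.0 cost 0.494
blue 1444 [320. 193.] pose [0.4179 0.0901] -34.9 cost 0.038
```

View pics/w7.png

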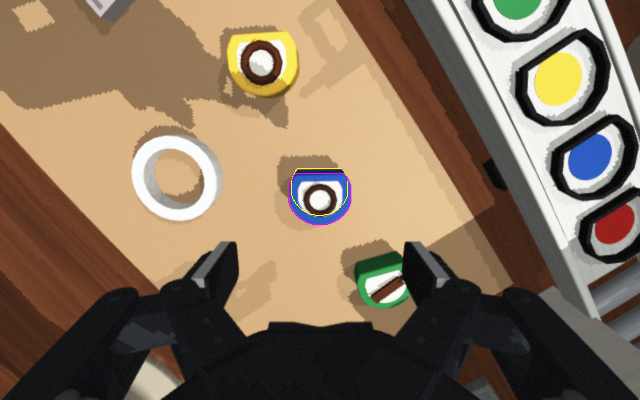

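The fitted outline sits on the blue dish at (320,195). I'm grasping it there.

```bash
python3 -m inch '{"dp":[[0,0,45],[0,0,85],[0,0,112],[0,0,125],[0,0,125]],"turn":[0,0,0,0,0]}' -1 && python3 -m inch '{"dp":[[0,0,0],[0,0,0],[0,0,0],[0,0,0],[0,0,0]],"turn":[0,0,0,0,0]}' 1
python3 -m inch '{"dp":[[0,0,-10],[0,0,-40],[0,0,-80],[0,0,-120],[0,0,-140],[0,0,-140]],"turn":[0,0,0,0,0,0]}'
python3 - <<'E'
from h import *
look("blue",.14)
plan((.55,-.008,.175,90),(.629,-.008,.175,90))
E
```

```text
clock: 23.12
tcp_pos: [0.4181, 0.0907, 0.0342]
ee_rot: [-2.785, -1.454, 0.001]
wrist_force: [0.4, 0.1, 0.9]
finger_gap: 0.0852
grip_force: 0.0
clock: 23.75
tcp_pos: [0.4188, 0.0907, 0.0356]
ee_rot: [2.784, 1.454, 0.003]
wrist_force: [-1.6, -0.5, 10.1]
finger_gap: 0.0566
grip_force: 62.5
clock: 24.5
tcp_pos: [0.4187, 0.0907, 0.1758]
ee_rot: [2.783, 1.454, 0.005]
wrist_force: [0.6, 1.0, -1.4]
finger_gap: 0.0557
grip_force: 64.8
blue 1313 [572. 155.] pose [0.5674 0.0288] 65.1 cost 0.633
blue 5343 [320. 249.] pose [0.4184 0.0898] -34.8 cost 0.024
dp [-5.7, 164.7, -0.3] turn -0.608 rows>= 4
dp [39.4, 229.5, -0.2] turn -0.608 rows>= 2
```

```bash
python3 -m inch '{"dp":[[0,30,0],[-2,70,0],[-4,115,-5],[-6,150,-10],[10,185,-15],[30,215,-15],[39,229,-15],[39,229,-15],[39,229,-15],[39,229,-15]],"turn":[-0.1,-0.25,-0.4,-0.55,-0.608,-0.608,-0.608,-0.608,-0.608,-0.608]}'
python3 - <<'E'
from h import *
st();f=cam("wrist"); cv2.imwrite("pics/w8.png",f["image"])
for col in("yellow","green"):
    for a,c,_ in blobs(f,col): print(col,a,np.round(c,1),np.round(at_z(f,c,.0555),4))
for a,c,M in blobs(f,"blue"):
    if a>2000: print(fit(f,M,.154,.629,-.008))
E
```

```text
clock: 25.8
tcp_pos: [0.6278, -0.008, 0.1893]
ee_rot: [-2.221, -2.221, 0.0]
wrist_force: [0.6, -1.0, -1.0]
finger_gap: 0.0564
grip_force: 64.8
t 25.8 tcp [ 0.6278 -0.008   0.1893] R
 [[ 0.  1. -0.]
 [ 1. -0.  0.]
 [ 0. -0. -1.]] F [ 0.6 -1.  -1. ] gap 0.05638945540528318 grip 64.76394670084119 q [-0.2   0.59  1.25 -0.    1.3  -0.2 ]
yellow 1633 [321.4 110.9] [0.6286 0.0667 0.0555]
green 1753 [321.7  19.8] [0.6287 0.1393 0.0555]
green 1415 [135.3 200.4] [ 0.4467 -0.0158  0.0555]
(array([ 0.62746378, -0.00844526]), np.float64(2.636044262911562), np.float64(0.1398960811822174))
```

```bash
python3 -m inch '{"dp":[[0.5,1,20],[0.5,1,45],[0.5,1,65],[0.5,1,78],[0.5,1,82],[0.5,1,82]],"turn":[0,0,0,0,0,0]}' && python3 -m inch '{"dp":[[0,0,4],[0,0,8],[0,0,11],[0,0,14],[0,0,16],[0,0,16]],"turn":[0,0,0,0,0,0]}'
python3 - <<'E'
from h import *
st()
E
```

```text
clock: 26.6
tcp_pos: [0.6296, -0.0076, 0.1077]
ee_rot: [2.221, 2.221, 0.001]
wrist_force: [-0.0, 0.9, -0.6]
finger_gap: 0.0565
grip_force: 64.8
clock: 27.35
tcp_pos: [0.6295, -0.0076, 0.0913]
ee_rot: [2.221, 2.221, 0.0]
wrist_force: [0.2, -1.0, -1.0]
finger_gap: 0.056
grip_force: 64.8
t 27.35 tcp [ 0.6295 -0.0076  0.0913] R
 [[-0.  1.  0.]
 [ 1.  0. -0.]
 [-0.  0. -1.]] F [ 0.2 -1.  -1. ] gap 0.05597545124904119 grip 64.793671220541 q [-0.2   0.7   1.34  0.    1.1  -0.2 ]
```

No resistance down to floor height, so the dish has dropped into the seat. Release, rise and check, then go to yellow.

```bash
python3 -m inch '{"dp":[[0,0,0],[0,0,0],[0,0,0],[0,0,0],[0,0,-20],[0,0,-70],[0,0,-125],[0,0,-125],[0,0,-125]],"turn":[0,0,0,0,0,0,0,0,0]}' -0.8
python3 - <<'E'
from h import *
look("blue",.0555,"pics/w9.png")
look("yellow",.0); look("green",.0)
plan((.445,.215,.17,57))
E
```

```text
clock: 28.48
tcp_pos: [0.6291, -0.0075, 0.2156]
ee_rot: [-2.221, -2.221, 0.001]
wrist_force: [0.2, 0.8, -0.7]
finger_gap: 0.0769
grip_force: 0.0
blue 1506 [320. 193.] pose [ 0.629  -0.0079] -0.1 cost 0.029
yellow 1317 [321. 112.] pose [0.6238 0.0607] 65.4 cost 0.411Traceback (most recent call last):
  File "<stdin>", line 3, in <module>
  File "h.py", line 59, in look
    p=at_z(f,m,z0+.015); q,th,c=fit(f,M,z0,p[0],p[1]); print(col,a,np.round(m),"pose",np.round(q,4),round(th,1),"cost",round(c,3))
                                ~~~^^^^^^^^^^^^^^^^^^
  File "h.py", line 45, in fit
    big=cv2.resize(mask[y0:y0+h,x0:x0+w].astype(np.float32),(w*S,h*S),interpolation=cv2.INTER_LINEAR)>.5
        ~~~~~~~~~~^^^^^^^^^^^^^^^^^^^^^^^^^^^^^^^^^^^^^^^^^^^^^^^^^^^^^^^^^^^^^^^^^^^^^^^^^^^^^^^^^^^
cv2.error: OpenCV(4.12.0) /io/opencv/modules/imgproc/src/resize.cpp:4208: error: (-215:Assertion failed) !ssize.empty() in function 'resize'
```

View pics/w9.png

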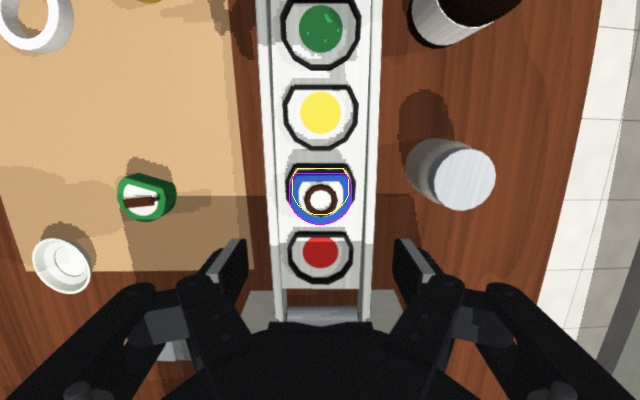

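Blue is seated: fit cost 0.03, yaw −0.1°, inside its rim at (320,195). Yellow next.

```bash
sed -i 's/x0,y0=xs.min()-20,ys.min()-20/x0,y0=max(xs.min()-20,0),max(ys.min()-20,0)/' h.py; python3 - <<'E'
from h import *
plan((.54,.10,.215,70),(.445,.215,.16,57))
E
```

```text
dp [107.5, -89.0, 0.1] turn 0.349 rows>= 3
dp [222.5, -183.9, 55.4] turn 0.576 rows>= 3
```

```bash
python3 -m inch '{"dp":[[35,-29,0],[72,-60,0],[108,-89,0],[145,-120,15],[185,-153,35],[222,-184,55],[222,-184,55],[222,-184,55],[222,-184,55]],"turn":[0.12,0.24,0.35,0.45,0.55,0.576,0.576,0.576,0.576]}' -1
python3 - <<'E'
from h import *
st()
look("yellow",0,"pics/w10.png",smin=130,vmin=90)
E
```

```text
clock: 29.75
tcp_pos: [0.4463, 0.2137, 0.1615]
ee_rot: [2.762, 1.497, 0.001]
wrist_force: [0.3, -0.3, -0.3]
finger_gap: 0.0856
grip_force: 0.0
t 29.75 tcp [0.4463 0.2137 0.1615] R
 [[ 0.546  0.838  0.001]
 [ 0.838 -0.546  0.   ]
 [ 0.     0.001 -1.   ]] F [ 0.3 -0.3 -0.3] gap 0.08561057697514388 grip 0.0 q [ 0.21  0.34  1.71 -0.    1.08  0.79]
yellow 1333 [319. 194.] pose [0.4454 0.2139] -30.6 cost 0.046
yellow 1116 [575. 227.] pose [0.6698 0.0173] -49.9 cost 0.551
```

View pics/w10.png

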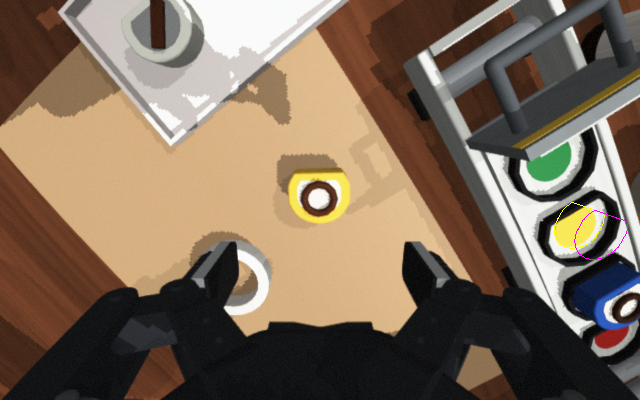

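The yellow dish is at (319,195) with its flat facing up-image. The white ring at (240,278) may be close to the left finger, so I'm checking that.

```bash
python3 - <<'E'
from h import *
f=cam("wrist")
for p in ((232,236),(270,280),(240,312)): print(np.round(at_z(f,p,.02),4))
s=observe();Rm=R.from_rotvec(s["ee_rot"]).as_matrix();print(np.array(s["tcp_pos"])-Rm[:,1]*.05)
plan((.4454,.2139,.0345,59.4))
E
```

```text
[0.3446 0.2227 0.02  ]
[0.3473 0.1597 0.02  ]
[0.2943 0.1446 0.02  ]
[0.40416893 0.24105475 0.16145526]
dp [-0.3, -0.7, 127.0] turn -0.043 rows>= 3
```

Well clear: the ring is about 60 mm from the finger. Grasp.

```bash
python3 -m inch '{"dp":[[0,-1,45],[0,-1,85],[0,-1,112],[0,-1,127],[0,-1,127]],"turn":[-0.043,-0.043,-0.043,-0.043,-0.043]}' -1 && python3 -m inch '{"dp":[[0,0,0],[0,0,0],[0,0,0],[0,0,0],[0,0,0]],"turn":[0,0,0,0,0]}' 1
python3 -m inch '{"dp":[[0,0,-10],[0,0,-40],[0,0,-80],[0,0,-120],[0,0,-150],[0,0,-150]],"turn":[0,0,0,0,0,0]}'
python3 - <<'E'
from h import *
s=st();look("yellow",s["tcp_pos"][2]-.0357,smin=130,vmin=90)
plan((.55,.12,.19,90),(.629,.0661,.19,90))
E
```

```text
clock: 30.48
tcp_pos: [0.4446, 0.2147, 0.034]
ee_rot: [-2.728, -1.557, 0.001]
wrist_force: [0.5, 0.1, 0.9]
finger_gap: 0.0852
grip_force: 0.0
clock: 31.1
tcp_pos: [0.4453, 0.2151, 0.0357]
ee_rot: [2.727, 1.558, 0.004]
wrist_force: [-0.6, -0.7, 8.3]
finger_gap: 0.0561
grip_force: 63.9
clock: 31.85
tcp_pos: [0.4453, 0.2152, 0.1868]
ee_rot: [2.727, 1.557, 0.008]
wrist_force: [0.3, -0.2, -2.2]
finger_gap: 0.0563
grip_force: 64.2
t 31.85 tcp [0.4453 0.2152 0.1868] R
 [[ 0.508  0.861  0.005]
 [ 0.861 -0.508  0.001]
 [ 0.003  0.004 -1.   ]] F [ 0.3 -0.2 -2.2] gap 0.056265442065642324 grip 64.2160870693624 q [0.21 0.31 1.69 0.   1.14 0.75]
yellow 3385 [315. 258.] pose [0.4449 0.214 ] -30.5 cost 0.08
dp [-28.3, 139.1, -4.8] turn -0.533 rows>= 3
dp [-34.5, 234.5, -4.7] turn -0.533 rows>= 2
```

```bash
python3 -m inch '{"dp":[[-6,35,-5],[-14,75,-5],[-21,115,-5],[-28,155,-5],[-30,190,-5],[-33,220,-5],[-33.4,234,-5],[-33.4,234,-5],[-33.4,234,-5]],"turn":[-0.1,-0.25,-0.4,-0.533,-0.533,-0.533,-0.533,-0.533,-0.533]}'
python3 - <<'E'
from h import *
s=st();z=s["tcp_pos"][2]
look("yellow",z-.0357,smin=130,vmin=90)
f=cam("wrist")
for col in("red","green"):
    for a,c,_ in blobs(f,col): print(col,a,np.round(c,1),np.round(at_z(f,c,.0555),4))
plan((.6295,.0673,.107,90),(.6295,.0673,.0915,90))
E
```

```text
clock: 33.02
tcp_pos: [0.6284, 0.0678, 0.1885]
ee_rot: [-2.22, -2.221, 0.001]
wrist_force: [-1.3, 0.6, -0.7]
finger_gap: 0.0562
grip_force: 64.2
t 33.02 tcp [0.6284 0.0678 0.1885] R
 [[-0.     1.    -0.002]
 [ 1.     0.     0.   ]
 [ 0.    -0.002 -1.   ]] F [-1.3  0.6 -0.7] gap 0.05618065562508742 grip 64.21528246253729 q [-0.08  0.6   1.23  0.    1.31 -0.08]
yellow 1113 [321. 192.] pose [0.6428 0.081 ] -16.0 cost 0.628
yellow 4204 [317. 253.] pose [0.6281 0.0671] 0.2 cost 0.069
red 107 [102.6 259.1] [ 0.3988 -0.0046  0.0555]
red 410 [320.4 319.4] [ 0.6287 -0.0756  0.0555]
green 4246 [572.3  51.5] [0.8483 0.1967 0.0555]
green 1560 [321.  113.1] [0.6288 0.1407 0.0555]
green 1416 [114.5 248.3] [0.415  0.0083 0.0555]
dp [-0.6, 0.9, 82.1] turn 0.001 rows>= 2
dp [-0.6, 1.0, 97.6] turn 0.001 rows>= 1
```

```bash
python3 -m inch '{"dp":[[-0.7,0.8,20],[-0.7,0.8,45],[-0.7,0.8,65],[-0.7,0.8,78],[-0.7,0.8,81],[-0.7,0.8,81]],"turn":[0,0,0,0,0,0]}' && python3 -m inch '{"dp":[[0,0,4],[0,0,8],[0,0,11],[0,0,14],[0,0,16],[0,0,16]],"turn":[0,0,0,0,0,0]}'
```

```text
clock: 33.88
tcp_pos: [0.6301, 0.0667, 0.1089]
ee_rot: [2.221, 2.221, 0.001]
wrist_force: [0.2, 0.1, -0.5]
finger_gap: 0.0565
grip_force: 64.2
clock: 34.62
tcp_pos: [0.6299, 0.0666, 0.0921]
ee_rot: [-2.221, -2.221, 0.0]
wrist_force: [-0.6, -0.2, -1.1]
finger_gap: 0.056
grip_force: 64.2
```

```bash
python3 -m inch '{"dp":[[0,0,0],[0,0,0],[0,0,0],[0,0,0],[0,0,-20],[0,0,-70],[0,0,-125],[0,0,-125],[0,0,-125]],"turn":[0,0,0,0,0,0,0,0,0]}' -0.8
python3 - <<'E'
from h import *
look("yellow",.0555,smin=130,vmin=90); look("blue",.0555); look("green",0)
plan((.52,.02,.215,80),(.418,-.029,.16,70))
E
```

```text
clock: 35.75
tcp_pos: [0.6296, 0.0666, 0.2166]
ee_rot: [-2.221, -2.221, 0.001]
wrist_force: [0.5, -0.0, -0.2]
finger_gap: 0.0768
grip_force: 0.0
yellow 1342 [320. 194.] pose [0.6295 0.0662] 0.0 cost 0.037
blue 1521 [320. 259.] pose [ 0.6293 -0.0096] 0.1 cost 0.038
green 3015 [534.  59.] pose [0.8583 0.2019] 47.1 cost 0.084
green 1268 [320. 112.] pose [0.6316 0.1333] -77.8 cost 0.428
green 1176 [128. 238.] pose [ 0.3789 -0.0135] -26.3 cost 0.057
dp [-46.6, -109.5, 1.1] turn 0.174 rows>= 2
dp [-95.6, -211.4, 56.4] turn 0.349 rows>= 3
```

Yellow is seated (cost 0.04, yaw 0.0°). Green now reads (0.379,−0.014), so it may have been knocked. I'll look from above.

```bash
python3 -m inch '{"dp":[[-16,-36,0],[-31,-73,0],[-47,-110,0],[-60,-145,10],[-75,-180,25],[-85,-225,40],[-85,-230,40],[-85,-230,40],[-85,-230,40]],"turn":[0.12,0.24,0.35,0.35,0.35,0.35,0.35,0.35,0.35]}' -1
python3 - <<'E'
from h import *
st()
look("green",0,"pics/w11.png")
E
```

```text
clock: 37.02
tcp_pos: [0.4009, -0.0184, 0.1775]
ee_rot: [2.573, 1.801, 0.001]
wrist_force: [0.6, -0.5, 0.6]
finger_gap: 0.0853
grip_force: 0.0
t 37.02 tcp [ 0.4009 -0.0184  0.1775] R
 [[ 0.343  0.94   0.001]
 [ 0.94  -0.343 -0.   ]
 [ 0.     0.001 -1.   ]] F [ 0.6 -0.5  0.6] gap 0.0853246154178387 grip 0.0 q [-0.34  0.12  1.95  0.    1.07  0.01]
green 1205 [298. 189.] pose [ 0.3796 -0.0127] -26.1 cost 0.041
```

View pics/w11.png

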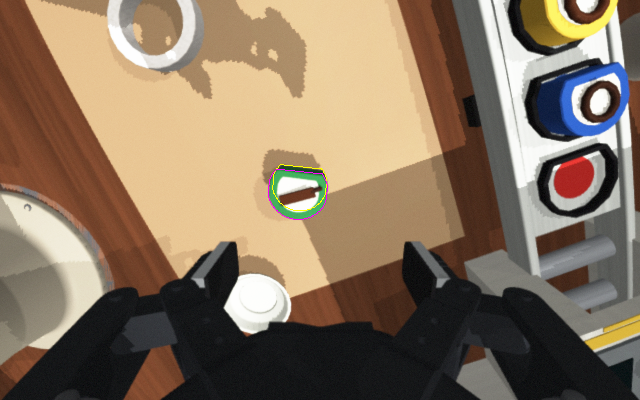

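Green was indeed knocked to (0.380,−0.013), pixel (298,190). The cup at (258,300) is nearby, so I'm checking finger clearance.

```bash
python3 - <<'E'
from h import *
f=cam("wrist")
c=at_z(f,(258,300),.03)
for p in ((258,300),(227,285),(290,303),(258,275)): print(np.round(at_z(f,p,.03),4))
a=np.radians(63.9); y=np.array([np.sin(a),-np.cos(a)])
for sgn in(-1,1): print(np.array([.3796,-.0127])+sgn*.05*y)
plan((.3796,-.0127,.0345,63.9))
E
```

```text
[ 0.2909 -0.1158  0.03  ]
[ 0.266  -0.0863  0.03  ]
[ 0.3236 -0.1317  0.03  ]
[ 0.304  -0.0863  0.03  ]
[0.33469862 0.00929696]
[ 0.42450138 -0.03469696]
dp [-1.9, -21.7, 142.9] turn 0.106 rows>= 3
```

```bash
python3 -m inch '{"dp":[[-1,-11,0],[-2,-22,20],[-2,-22,60],[-2,-22,60]],"turn":[0.05,0.106,0.106,0.106]}' -1
python3 - <<'E'
from h import *
st()
look("green",0)
E
```

```text
clock: 37.62
tcp_pos: [0.3778, -0.0123, 0.116]
ee_rot: [-2.663, -1.66, 0.005]
wrist_force: [0.6, 0.3, 1.0]
finger_gap: 0.085
grip_force: 0.0
t 37.62 tcp [ 0.3778 -0.0123  0.116 ] R
 [[ 0.44   0.898 -0.004]
 [ 0.898 -0.44   0.002]
 [-0.    -0.005 -1.   ]] F [0.6 0.3 1. ] gap 0.08501962780577073 grip 0.0 q [-0.35  0.18  2.08  0.    0.88  0.11]
green 2025 [322. 204.] pose [ 0.3792 -0.0129] -27.9 cost 0.032
```

```bash
python3 -m inch '{"dp":[[0,1.5,35],[0,1.5,65],[0,1.5,81],[0,1.5,81]],"turn":[0.02,0.02,0.02,0.02]}' -1 && python3 -m inch '{"dp":[[0,0,0],[0,0,0],[0,0,0],[0,0,0],[0,0,0]],"turn":[0,0,0,0,0]}' 1
python3 -m inch '{"dp":[[0,0,-10],[0,0,-40],[0,0,-80],[0,0,-120],[0,0,-153],[0,0,-153]],"turn":[0,0,0,0,0,0]}'
python3 - <<'E'
from h import *
s=st();look("green",s["tcp_pos"][2]-.0357)
plan((.5,.08,.19,90),(.6295,.1408,.19,90))
E
```

```text
clock: 38.17
tcp_pos: [0.3806, -0.0136, 0.0368]
ee_rot: [2.682, 1.635, 0.0]
wrist_force: [0.2, 1.2, -0.2]
finger_gap: 0.0856
grip_force: 0.0
clock: 38.8
tcp_pos: [0.3807, -0.0136, 0.0378]
ee_rot: [2.681, 1.634, 0.002]
wrist_force: [-2.8, 1.7, 14.2]
finger_gap: 0.0562
grip_force: 60.9
clock: 39.55
tcp_pos: [0.3807, -0.0136, 0.1917]
ee_rot: [2.679, 1.633, 0.005]
wrist_force: [-0.8, -0.4, -1.3]
finger_gap: 0.056
grip_force: 65.0
t 39.55 tcp [ 0.3807 -0.0136  0.1917] R
 [[ 0.458  0.889  0.005]
 [ 0.889 -0.458 -0.002]
 [ 0.001  0.005 -1.   ]] F [-0.8 -0.4 -1.3] gap 0.05603748085219078 grip 64.9694412946701 q [-0.35  0.06  1.98  0.    1.1   0.13]
green 5094 [320. 245.] pose [ 0.3812 -0.0133] -27.3 cost 0.052
dp [138.0, 63.8, 0.3] turn -0.476 rows>= 3
dp [251.4, 151.1, 0.5] turn -0.476 rows>= 3
```

```bash
python3 -m inch '{"dp":[[30,15,0],[65,32,0],[100,48,0],[138,64,0],[175,92,0],[213,121,0],[245,145,0],[251,151,0],[251,151,0],[251,151,0]],"turn":[-0.1,-0.25,-0.4,-0.476,-0.476,-0.476,-0.476,-0.476,-0.476,-0.476]}'
python3 - <<'E'
from h import *
s=st();z=s["tcp_pos"][2]
look("green",z-.0378)
plan((.6298,.1403,.109,90),(.6298,.1403,.0935,90))
E
```

```text
clock: 40.85
tcp_pos: [0.6284, 0.1401, 0.1891]
ee_rot: [-2.221, -2.221, 0.001]
wrist_force: [-0.2, -0.3, -1.6]
finger_gap: 0.0561
grip_force: 64.9
t 40.85 tcp [0.6284 0.1401 0.1891] R
 [[ 0.     1.    -0.001]
 [ 1.    -0.    -0.   ]
 [-0.    -0.001 -1.   ]] F [-0.2 -0.3 -1.6] gap 0.05606542498103183 grip 64.91817109286785 q [ 0.04  0.63  1.19 -0.    1.33  0.04]
green 3172 [546. 190.] pose [0.77   0.1634] -9.4 cost 0.507
green 6099 [320. 235.] pose [0.6271 0.1419] 38.7 cost 0.125
dp [0.2, 1.3, 80.4] turn -0.0 rows>= 2
dp [0.2, 1.3, 95.9] turn -0.0 rows>= 1
```

```bash
python3 -m inch '{"dp":[[0,0.8,20],[0,0.8,45],[0,0.8,65],[0,0.8,76],[0,0.8,79],[0,0.8,79]],"turn":[0,0,0,0,0,0]}' && python3 -m inch '{"dp":[[0,0,4],[0,0,8],[0,0,11],[0,0,14],[0,0,16],[0,0,16]],"turn":[0,0,0,0,0,0]}'
```

```text
clock: 41.65
tcp_pos: [0.6302, 0.1404, 0.111]
ee_rot: [2.221, 2.221, 0.001]
wrist_force: [-0.8, -0.1, -1.6]
finger_gap: 0.0558
grip_force: 64.9
clock: 42.4
tcp_pos: [0.6299, 0.1405, 0.0941]
ee_rot: [-2.221, -2.221, 0.0]
wrist_force: [0.6, 0.4, -0.7]
finger_gap: 0.0559
grip_force: 64.9
```

```bash
python3 -m inch '{"dp":[[0,0,0],[0,0,0],[0,0,0],[0,0,0],[0,0,-20],[0,0,-70],[0,0,-125],[0,0,-125],[0,0,-125]],"turn":[0,0,0,0,0,0,0,0,0]}' -0.8
python3 - <<'E'
from h import *
look("green",.0555,"pics/w12.png");look("yellow",.0555,smin=130,vmin=90); look("blue",.0555)
for c in("top","side"):
    f=cam(c)
    for m in finder.mark_of("dish_red",f)[:2]: print(c,m)
    for a,m,_ in blobs(f,"red",smin=140,amin=25): print(a,np.round(m),np.round(at_z(f,m,.03),3))
E
```

```text
clock: 43.52
tcp_pos: [0.6297, 0.1405, 0.2185]
ee_rot: [-2.221, -2.221, 0.001]
wrist_force: [-0.3, 0.3, -0.5]
finger_gap: 0.0768
grip_force: 0.0
green 2228 [510. 180.] pose [0.8249 0.1535] -10.1 cost 0.3
green 1400 [320. 191.] pose [0.6295 0.1406] 0.1 cost 0.035
yellow 1135 [320. 261.] pose [0.6303 0.0651] -25.1 cost 0.098
blue 1002 [320. 308.] pose [ 0.6293 -0.0114] -1.6 cost 0.418
98 [339. 190.] [ 0.631 -0.081  0.03 ]
83 [318. 189.] [ 0.639 -0.103  0.03 ]
```

View pics/w12.png

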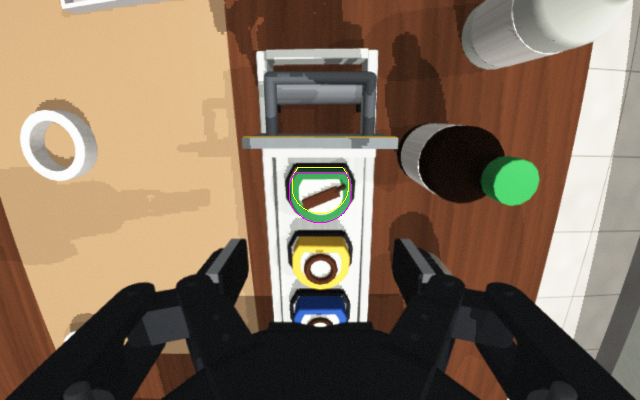

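All three dishes are seated: green at (320,190), yellow and blue below it. The only red anywhere is the empty seat's disc. Back to the bar.

```bash
python3 - <<'E'
from h import *
f=cam("wrist")
for m in finder.mark_of("bar",f)[:2]+finder.mark_of("plate",f)[:1]: print(m,at_z(f,m["at"],.103))
plan((.630,.241,.2185,0),(.630,.241,.106,0))
E
```

```text
{'at': [318.0, 75.5], 'p': 0.89} [0.62773212 0.24190005 0.103     ]
{'at': [319.6, 144.4], 'p': 0.91} [0.6290582  0.18757591 0.103     ]
dp [100.5, 0.0, 0.6] turn 1.571 rows>= 9
dp [100.5, 0.1, 113.1] turn 1.571 rows>= 2
```

```bash
python3 -m inch '{"dp":[[20,0,0],[45,0,0],[70,0,0],[95,0,0],[100,0,0],[100,0,0],[100,0,0],[100,0,0],[100,0,0],[100,0,0],[100,0,0],[100,0,0]],"turn":[0.17,0.34,0.51,0.68,0.85,1.02,1.19,1.36,1.53,1.571,1.571,1.571]}' 0.3 && python3 -m inch '{"dp":[[0,0,40],[0,0,75],[0,0,100],[0,0,112],[0,0,112]],"turn":[0,0,0,0,0]}' && python3 -m inch '{"dp":[[0,0,0],[0,0,0],[0,0,0],[0,0,0],[0,0,0]],"turn":[0,0,0,0,0]}' 1
```

```text
clock: 45.52
tcp_pos: [0.63, 0.2405, 0.2193]
ee_rot: [-3.142, -0.001, 0.0]
wrist_force: [-0.1, 0.8, -0.4]
finger_gap: 0.03
grip_force: 0.0
clock: 46.15
tcp_pos: [0.6301, 0.2405, 0.1075]
ee_rot: [-3.142, -0.0, -0.0]
wrist_force: [0.7, -0.1, 0.7]
finger_gap: 0.0298
grip_force: 0.0
clock: 46.78
tcp_pos: [0.6304, 0.2407, 0.1085]
ee_rot: [-3.141, 0.0, -0.003]
wrist_force: [-1.1, 0.6, 6.1]
finger_gap: 0.0079
grip_force: 58.8
```

```bash
python3 -m inch '{"dp":[[0,4,0],[0,12,0],[0,24,0],[0,39,0],[0,55,0],[0,71,0],[0,87,0],[0,103,0],[0,119,0],[0,135,0],[0,151,0],[0,167,0]],"turn":[0,0,0,0,0,0,0,0,0,0,0,0]}' && python3 -m inch '{"dp":[[0,16,0],[0,32,0],[0,48,0],[0,64,0],[0,80,0],[0,96,0],[0,112,0],[0,128,0],[0,142,0],[0,154,0],[0,160,0],[0,163,0]],"turn":[0,0,0,0,0,0,0,0,0,0,0,0]}'
```

```text
clock: 48.28
tcp_pos: [0.6309, 0.0729, 0.1085]
ee_rot: [-3.141, 0.0, -0.006]
wrist_force: [4.2, 2.8, 6.5]
finger_gap: 0.0078
grip_force: 59.0
clock: 49.78
tcp_pos: [0.6309, -0.0902, 0.1084]
ee_rot: [3.141, -0.0, 0.006]
wrist_force: [5.6, 2.8, 6.0]
finger_gap: 0.0079
grip_force: 59.3
```

Now the last ~28 mm, slowly, watching the force.

```bash
python3 -m inch '{"dp":[[0,2,0],[0,4,0],[0,7,0],[0,10,0],[0,13,0],[0,16,0],[0,18,0],[0,20,0],[0,22,0],[0,23,0],[0,24,0],[0,24,0]],"turn":[0,0,0,0,0,0,0,0,0,0,0,0]}' && python3 -m inch '{"dp":[[0,0.5,0],[0,1,0],[0,1.5,0],[0,2,0],[0,2,0]],"turn":[0,0,0,0,0]}'
```

```text
clock: 51.28
tcp_pos: [0.631, -0.1139, 0.1085]
ee_rot: [3.141, 0.0, 0.007]
wrist_force: [5.7, 1.8, 5.2]
finger_gap: 0.0077
grip_force: 59.3
clock: 51.9
tcp_pos: [0.631, -0.1145, 0.1085]
ee_rot: [-3.14, -0.001, -0.006]
wrist_force: [5.1, 8.2, 7.1]
finger_gap: 0.0076
grip_force: 59.5
```

```bash
python3 -m inch '{"dp":[[0,0.5,0],[0,1,0],[0,1.5,0],[0,1.5,0]],"turn":[0,0,0,0]}'
python3 - <<'E'
from h import *
f=cam("side"); cv2.imwrite("pics/s2.png",cv2.resize(f["image"][110:210,270:400],(780,600)))
E
```

```text
clock: 52.4
tcp_pos: [0.6311, -0.1147, 0.1085]
ee_rot: [-3.138, -0.001, -0.006]
wrist_force: [7.4, 13.9, 7.2]
finger_gap: 0.0072
grip_force: 59.5
```

View pics/s2.png

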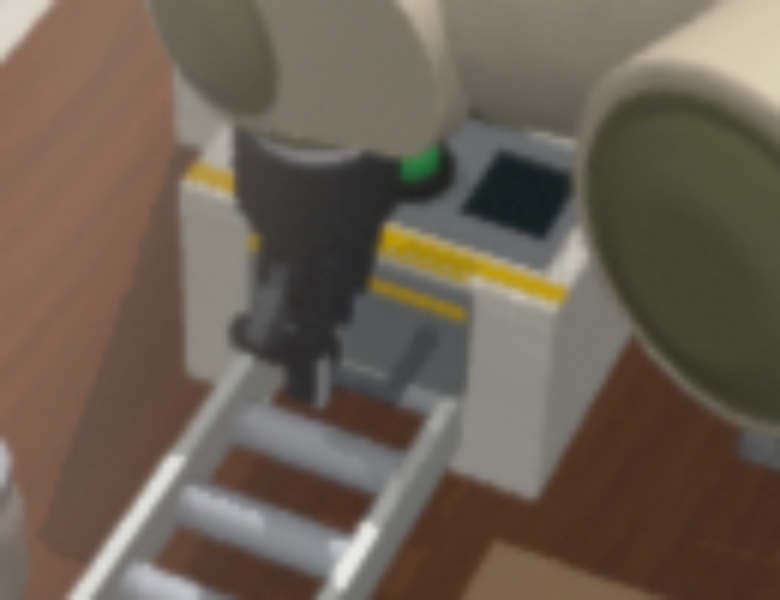

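The plate lies against the nose and the mouth is closed, with contact force building at 14 N. Release, rise, and measure the button.

```bash
python3 -m inch '{"dp":[[0,-2,0],[0,-2,0],[0,-2,0],[0,-2,0]],"turn":[0,0,0,0]}' 0.3 && python3 -m inch '{"dp":[[0,0,-20],[0,0,-60],[0,0,-100],[0,0,-150],[0,0,-180],[0,30,-190],[0,70,-190],[0,90,-190],[0,90,-190],[0,90,-190]],"turn":[0,0,0,0,0,0,0,0,0,0]}' 
python3 -m inch '{"dp":[[0,0,0],[0,0,0]],"turn":[0,0]}' 1
python3 - <<'E'
from h import *
st();f=cam("wrist"); cv2.imwrite("pics/w13.png",f["image"])
for a,c,_ in blobs(f,"green",amin=300): print(a,np.round(c,1),np.round(at_z(f,c,.157),4))
for n,z in dict(start_top=.157,plate=.0955,bar=.103,mouth=.0475).items():
    for m in finder.mark_of(n,f)[:1]: print(n,m,np.round(at_z(f,m["at"],z),4))
E
```

```text
clock: 52.95
tcp_pos: [0.6297, -0.1153, 0.1071]
ee_rot: [-3.142, 0.001, 0.001]
wrist_force: [-0.2, -0.1, 0.3]
finger_gap: 0.0299
grip_force: 0.0
clock: 54.2
tcp_pos: [0.63, -0.2038, 0.2973]
ee_rot: [-3.141, -0.001, 0.0]
wrist_force: [0.9, 1.0, -0.6]
finger_gap: 0.03
grip_force: 0.0
clock: 54.45
tcp_pos: [0.63, -0.2042, 0.2975]
ee_rot: [3.142, 0.001, 0.0]
wrist_force: [-0.0, 0.1, 0.3]
finger_gap: -0.0002
grip_force: 0.0
t 54.45 tcp [ 0.63   -0.2042  0.2975] R
 [[ 1.     0.001  0.   ]
 [ 0.001 -1.    -0.   ]
 [ 0.     0.    -1.   ]] F [-0.   0.1  0.3] gap -0.00017494347175175858 grip 0.0 q [-0.49  0.62  0.93  0.    1.6   1.08]
690 [338.8 189. ] [ 0.6328 -0.2236  0.157 ]
start_top {'at': [340.2, 192.0], 'p': 0.92} [ 0.6298 -0.2249  0.157 ]
bar {'at': [242.4, 178.6], 'p': 0.97} [ 0.6315 -0.1152  0.103 ]
```

View pics/w13.png

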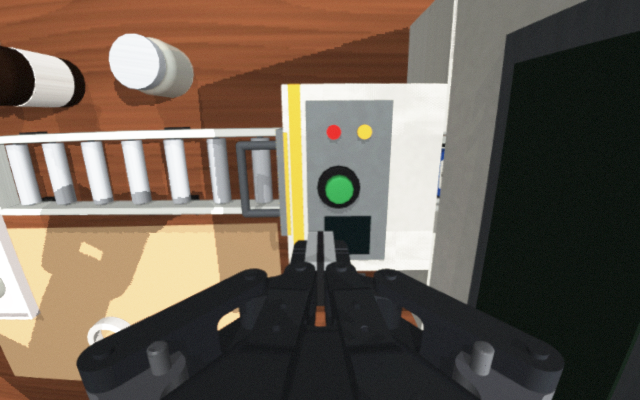

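The sled is home, with the plate on the nose at (285,180) and the bar at (260,178). The button is at (339,189), i.e. (0.631,−0.224).

```bash
python3 -m inch '{"dp":[[1.5,10,0],[1.5,20,20],[1.5,20,60],[1.5,20,90],[1.5,20,108],[1.5,20,112],[1.5,20,112]],"turn":[0,0,0,0,0,0,0]}' && python3 -m inch '{"dp":[[0,0,2],[0,0,4],[0,0,6],[0,0,8],[0,0,9],[0,0,9]],"turn":[0,0,0,0,0,0]}'
```

```text
clock: 55.58
tcp_pos: [0.6315, -0.2254, 0.1858]
ee_rot: [3.141, -0.001, 0.001]
wrist_force: [-0.1, -0.3, 0.4]
finger_gap: 0.0003
grip_force: 0.0
clock: 56.32
tcp_pos: [0.6314, -0.2251, 0.1766]
ee_rot: [3.141, -0.0, 0.001]
wrist_force: [-0.5, 0.3, 2.9]
finger_gap: -0.0002
grip_force: 1.4
```

```bash
python3 -m inch '{"dp":[[0,0,1],[0,0,2],[0,0,3],[0,0,4],[0,0,4]],"turn":[0,0,0,0,0]}' && python3 -m inch '{"dp":[[0,0,1],[0,0,2],[0,0,3],[0,0,3],[0,0,3]],"turn":[0,0,0,0,0]}'
```

```text
clock: 56.95
tcp_pos: [0.6314, -0.225, 0.173]
ee_rot: [3.141, -0.0, 0.001]
wrist_force: [-2.6, 1.5, 7.8]
finger_gap: 0.0
grip_force: 3.9
clock: 57.58
tcp_pos: [0.6315, -0.2251, 0.1728]
ee_rot: [3.14, 0.0, 0.004]
wrist_force: [-8.4, 2.8, 21.9]
finger_gap: -0.0004
grip_force: 11.2
```

The button bottomed out at 22 N. Lift off, do a final check and hand in.

```bash
python3 -m inch '{"dp":[[0,0,-10],[0,0,-40],[0,0,-90],[0,-20,-140],[-30,-60,-150],[-70,-100,-150],[-110,-140,-150],[-110,-140,-150],[-110,-140,-150],[-110,-140,-150]],"turn":[0,0,0,0,0,0,0,0,0,0]}'
python3 - <<'E'
from h import *
f=cam("wrist"); cv2.imwrite("pics/w14.png",f["image"])
for n,z in dict(plate=.0955,bar=.103,start_top=.157).items():
    for m in finder.mark_of(n,f)[:1]: print(n,m,np.round(at_z(f,m["at"],z),4))
f=cam("top")
for n in("basin","dish_white1","bottle_dark","jar","brush"):
    for m in finder.mark_of(n,f)[:1]: print(n,m,np.round(at_z(f,m["at"],0),4))
E
```

```text
clock: 58.82
tcp_pos: [0.5221, -0.0858, 0.3189]
ee_rot: [-3.142, 0.002, 0.0]
wrist_force: [-0.6, -1.1, -0.1]
finger_gap: -0.0002
grip_force: 0.0
plate {'at': [392.0, 83.5], 'p': 0.84} [ 0.6309 -0.1709  0.0955]
bar {'at': [344.6, 82.7], 'p': 0.64} [ 0.6305 -0.1149  0.103 ]
start_top {'at': [461.8, 77.2], 'p': 0.67} [ 0.6305 -0.2234  0.157 ]
basin {'at': [188.2, 244.6], 'p': 0.76} [0.4532 0.4126 0.    ]
dish_white1 {'at': [189.6, 255.9], 'p': 0.51} [0.4162 0.4072 0.    ]
bottle_dark {'at': [261.8, 154.7], 'p': 0.96} [0.7529 0.173  0.    ]
jar {'at': [311.3, 152.9], 'p': 0.89} [0.7591 0.0079 0.    ]
brush {'at': [392.2, 265.2], 'p': 0.86} [ 0.3863 -0.2571  0.    ]
```

View pics/w14.png

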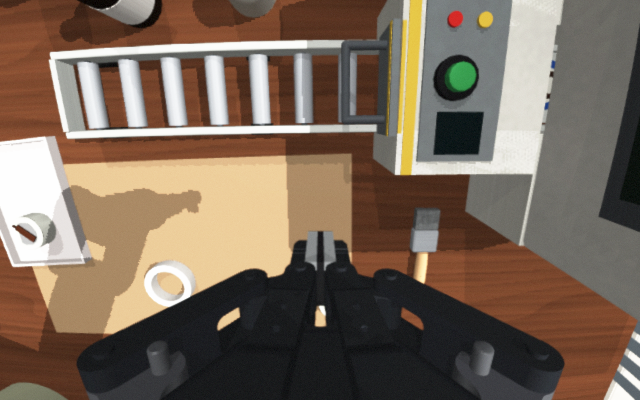

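The plate is flush with the nose at (392,83), the mat is clear of coloured dishes, the white dish is in the tray at (32,230), and the bottle, jar and brush are where they were.

```bash
python3 -c "
from station import order; print(order.sign_off())"
```

```text
the job is handed in; nothing more can be done
None
```

The job is done and handed in: the one white dish stands in the tray, the blue, yellow and green dishes are seated (no red dish was found), the sled is home with its plate closing the mouth, the start button was pressed, and the bottle, jar and brush were left alone.

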